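Index the sample carousel to its next hole

ROBOT

A 6-joint arm with a two-finger parallel gripper is mounted at the origin on a cart in front of the work surface, level with it; the furniture and walls round the work are solid. World frame = base frame: x ahead of the robot, y to its left, z up, the work surface at z = 0. Lengths are in m, angles in rad, forces in N, time in s.
With the tool pointing down it reaches from about 0.35 to 0.975 m from the base axis. Payload 17.4 kg.
Tool frame: the origin (TCP) lies midway between the tips of the shut fingers; the grasp point (between the pads) lies 19 mm behind it; z points along the fingers, y is the line along which they close (so a half turn about z gives the same grasp; the last joint's range is limited). The gripper opens to 85 mm and grips with 20 to 120 N. Pads are 22 mm wide; open, the fingers measure 114 mm over their backs; the gripper's body (76 mm by 85 mm) begins 54 mm behind the grasp point. The pads swing forward as they close: fully open they stand 13 mm farther back than shut.
Start: joints at [1.113, 0.116, 1.442, -0, 1.584, -0.038], TCP at [0.275, 0.616, 0.196] pointing down, gripper open.
Joint ranges: [-2.83, 2.83], [-0.83, 2.19], [0.07, 2.5], [-1.14, 4.28], [0.01, 3], [-2.97, 2.97]. Speed limits (rad/s): [1.89, 1.89, 2.22, 3.14, 3.14, 3.14].

INTERFACE

Orientations are given as a unit quaternion [x, y, z, w].
In Python, from station import env gives the robot as it stands. The module is installed in compiled form; this text tells all that it offers.
- The arm moves only by the tool carry_out, never from a script. Its argument "deltas" is a list of rows, each a list of 5 numbers: the opening, from 0 (shut) to 1 (fully open), then the shift along the world's x, y, z in mm, then the turn about the world's z in degrees. In form: [[fingers, tx, ty, tz, twist], ...]. A call has 1 to 10 rows; each row is the pose to reach, as a shift and turn from the pose commanded when the call began; what a row does not reach only later rows make up. A row lasts 1/12 s, in which the tool goes at most 41.7 mm and 7.16 degrees, less where a joint would pass 70% of its speed; a pose out of reach is approached as far as the arm can. A call with a gripper value outside its range is refused whole. The fingers move at their own pace and stop on an object; the grip force is fixed at half the most. Time passes only in rows, so rows that repeat a pose let the fingers close. It gives the time, the measured TCP pose, the force, the opening and the grip force at its end, in the units of the state.
- env.state(): the state, without advancing time (a new reading comes with each control period).
- env.capture(name): name is "scene" or "top"; returns the picture (384x512x3 uint8, red, green, blue); there is no depth.
- env.camera_model(name): a dict with "intrinsics" (3x3 intrinsics, pixels), "rvec" (rotation vector, rad) and "tvec" (3), from world to camera coordinates, as OpenCV has them. Camera axes: x right, y down, z forward; pixel columns grow to the right and rows downward; lengths in m; the calibration is good to about 2 mm. A picture is of the moment at which its call begins. camera_model takes no time and is no camera call.
- env.sign_off(): hands the job in; it is judged then, once.
The state is a dict: "clock": time; "qpos": joint angles; "qd": joint speeds; "effort": joint torques, N m; "position": TCP position; "orientation": TCP orientation; "force": force on the tool from outside, world axes, zero at the start; "moment": the same for the moment, N m; "gripper_width": opening from 0.0 (shut) to 1.0 (fully open); "grip_force": force on a finger pad.
Only numpy, scipy, OpenCV 4.12 (cv2) and the standard library are available. Lean on these libraries where they do the work, as an engineer would, in place of code of your own. Each camera call takes 0.05 s, during which the arm holds its last target. There are 200 camera calls.

TASK

Index the sample carousel by one hole, with the fingertips and without gripping anything: press the dished plunger head at the end of its arm down, keep it down while you turn the table to the next hole on the side where the round sensor post stands, and let the plunger spring fully up there so that the table is locked with its arm pointing at the post. Leave the vial and the bottles round it standing where they are, and do not touch the post.

Things in the scene. Friction and masses are not known exactly. Their poses are not given: they have to be found in the camera images.
- indexer: The fixed base of the sample carousel: a grey plinth with an aluminium index plate, 210 mm across, z 30 to 40 mm, with eight notches (the index holes) in its rim every 45 degrees. Origin: on the turning axis, at the work surface. At joint turntable = 0 the arm points along this frame's -x axis; z is up.
- turntable (a joint): Angle of the white sample table (170 mm across, vial tops at z 101 mm), rad, counter-clockwise positive from above; 0 at the start hole. Next holes: +0.785 (arm towards the base's -y side) and -0.785 (towards its +y side); more every 0.785. Friction 0.2 N m, does not coast. With the plunger up its tooth locks the table to within about 0.02 rad.
- plunger (a joint): How far the spring plunger is pressed down, m: 0 up (locked in a hole), 0.014 at the stop. Spring 5 N at the top, 9 N at the bottom. Its round 10 mm tooth leaves the 14 mm notch at about 0.009; let go between holes it rubs under the plate and stays about 0.009 down; let go within 3 mm of a hole it springs up and centres itself.
- dish_floor (a point): Centre of the floor of the plunger's metal round dished head, on a vertical rod 125 mm from the turning axis at the outer end of the table's arm. Dish: 72 mm across outside, 54 mm inside at the rim, 42 mm at the floor, 14 mm deep; with the plunger up, floor at z 104, rim at z 118 mm. Turns with the table, sinks with the plunger. Fingertips standing in it can press it and push its wall.
- sensor_post: Small round grey sensor post with a dark band, 44 mm across, 56 mm high, fixed on the work surface about 205 mm from the turning axis, beside the hole to be reached: either on the base's +y side or on its -y side. Origin: centre of its foot. Not to be touched.
- drop_vial: Loose vial with an orange cap, 25 mm across, 63 mm high, standing on the other side, as far from the axis as the sensor post. Origin: centre of its underside. Leave it.
- amber_bottle: Loose amber bottle, 60 mm across, 121 mm high, to the left. Origin: centre of its underside. Leave it.
- reagent_bottle: Loose clear bottle, 66 mm across, 137 mm high, to the right. Origin: centre of its underside. Leave it.
Mind the look-alikes: they are no part of the job. Leave any green or purple look-alike of the reagent_bottle alone.

How it is judged:
By the outcome, as a careful person would: the job done as asked, in the order asked, and still so for the second after the job is handed in, with the robot touching nothing.
It also fails if it takes over 40 s, if anything falls off the work surface, if the arm or the gripper's body presses on something with over 40 N, if the wrist force passes 120 N, or if a joint passes its speed limit or range.

## Working session

There is one attempt and no reset: what is moved stays moved. The work goes in short steps, Python scripts to look and compute and a tool call to move; the robot and the scene stay as the last step left them, time stands still between calls to the robot, and variables do not carry over. Pictures are saved under pics/ and viewed, at most 10 in all, crops included, and the job is handed in when it is done.

Besides the shell and the picture viewer there is one more tool, called after "Emit:" by a JSON object that holds its "op" and its "data", one argument or row to a line. carry_out: Moves the arm, as the interface text tells. Its arguments: {"type":"object","properties":{"deltas":{"type":"array"}},"required":["deltas"]}

```bash
mkdir -p pics; python3 - <<'E'
from station import env
import cv2,numpy as np
for n in("scene","top"):
    im=env.capture(n); cv2.imwrite(f"pics/{n}0.png",im[:,:,::-1])
    m=env.camera_model(n); print(n,m)
s=env.state();print(s["clock"],s["position"],s["orientation"],s["gripper_width"])
E
```

```text
scene {'intrinsics': array([[355.24788601,   0.        , 260.6149733 ],
       [  0.        , 355.24788601, 187.93309772],
       [  0.        ,   0.        ,   1.        ]]), 'rvec': array([ 2.27976134, -0.58837203,  0.2655283 ]), 'tvec': array([-0.39875635,  0.21766185,  1.00422538])}
top {'intrinsics': array([[454.93046344,   0.        , 257.50459314],
       [  0.        , 454.93046344, 198.75603124],
       [  0.        ,   0.        ,   1.        ]]), 'rvec': array([ 1.62678966, -2.42368418,  0.41760922]), 'tvec': array([0.1649559 , 0.43632682, 1.49839843])}
0.1 [0.27502165 0.61622639 0.1954411 ] [ 2.08366044e-01  9.78050792e-01 -4.76373545e-04 -1.17081312e-04] 1.000835510242342
```

View pics/scene0.png

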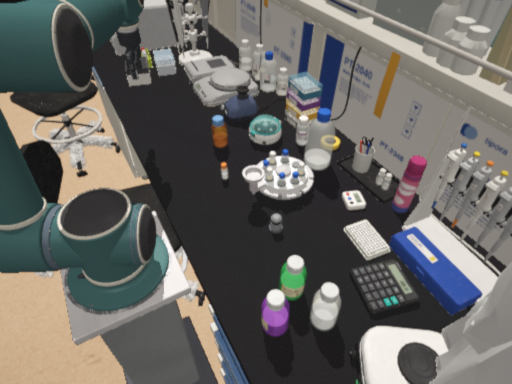

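View pics/top0.png

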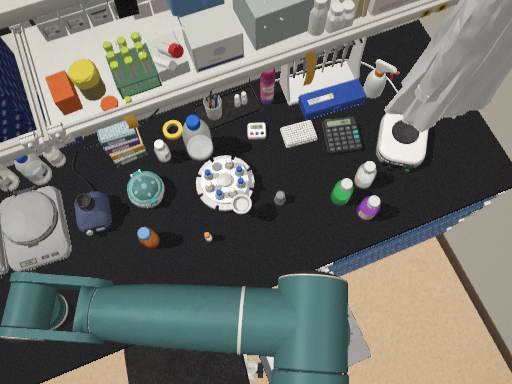

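The scene view shows the carousel at about (282,175), with its dish at (253,175), the grey post at (276,222) and the orange-capped vial at (224,170). In the top view the dish is at (242,203), the post at (280,198) and the vial at (209,237). I'll enlarge the top view to confirm.

```bash
cat > h.py <<'E'
import cv2,numpy as np
from station import env
def ray(n,uv,z):
    m=env.camera_model(n);R=cv2.Rodrigues(m["rvec"])[0];c=-R.T@m["tvec"]
    d=R.T@np.linalg.inv(m["intrinsics"])@[uv[0],uv[1],1];return c+d*(z-c[2])/d[2]
def pix(n,p):
    m=env.camera_model(n);return cv2.projectPoints(np.array([p],float),m["rvec"],m["tvec"],m["intrinsics"],None)[0][0,0]
E
python3 - <<'E'
from h import *
a=cv2.imread("pics/top0.png")[130:260,170:310];a=cv2.resize(a,None,fx=5,fy=5,interpolation=cv2.INTER_CUBIC)[:600]
b=cv2.imread("pics/scene0.png")[130:245,210:325]
cv2.imwrite("pics/c1.png",a);cv2.imwrite("pics/c2.png",cv2.resize(b,None,fx=5,fy=5,interpolation=cv2.INTER_CUBIC))
for n,uv,z in(("top",(242,203),.118),("scene",(253,173),.118),("top",(225,181),.06),("top",(280,198),.056),("scene",(277,216),.056),("top",(208,235),.063)):print(n,uv,ray(n,uv,z).round(3))
E
```

```text
top (242, 203) [0.458 0.047 0.118]
scene (253, 173) [0.454 0.047 0.118]
top (225, 181) [0.577 0.067 0.06 ]
top (280, 198) [ 0.446 -0.089  0.056]
scene (277, 216) [ 0.458 -0.097  0.056]
top (208, 235) [0.413 0.191 0.063]
```

View pics/c1.png

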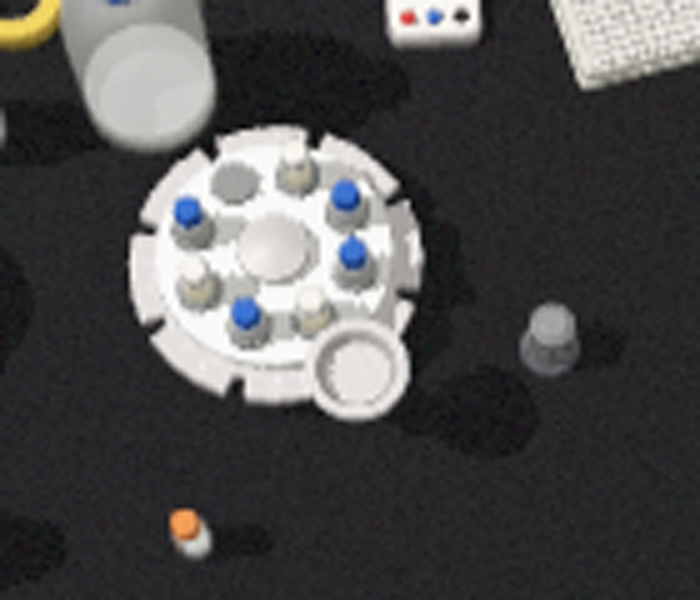

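View pics/c2.png

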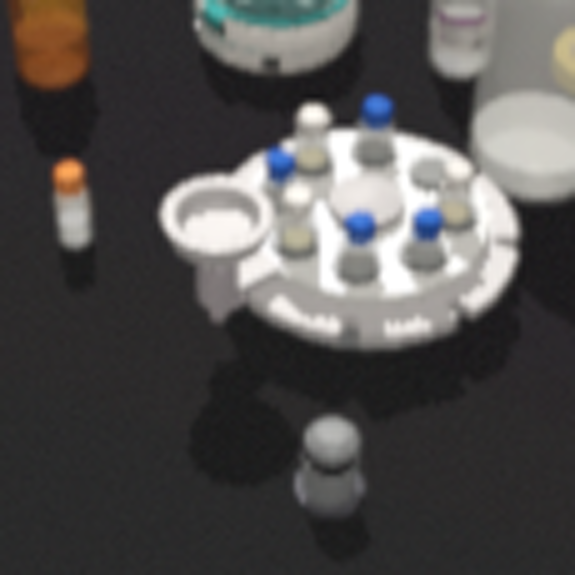

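Only one grey post with a dark band is near the carousel, at top (280,197). It is on the robot's right, so the table turns counter-clockwise. The green (343,191) and purple (369,207) bottles are look-alikes and stay untouched. Next I'll work out the axis and dish numbers.

```bash
python3 - <<'E'
from h import *
t=lambda u,v,z:ray("top",(170+(u+.5)/5-.5,130+(v+.5)/5-.5),z)[:2]
s=lambda u,v,z:ray("scene",(210+(u+.5)/5-.5,130+(v+.5)/5-.5),z)[:2]
# plate rim top edge points -> circle
P=np.array([t(*p,.04) for p in((130,265),(142,218),(160,181),(205,152),(240,131),(305,130),(360,156),(396,192),(160,338),(228,388),(245,397))])
A=np.c_[2*P,np.ones(len(P))];x=np.linalg.lstsq(A,(P**2).sum(1),rcond=None)[0];ax=x[:2];print("axis",ax,np.sqrt(x[2]+ax@ax))
D=np.array([t(361,369,.118),s(217,217,.118)]);print("dish",D)
ps=t(553,322,.056);print("post",ps,s(331,438,.056),"vial",t(185,520,.063))
f=lambda p:np.degrees(np.arctan2(*(p-ax)[::-1]))%360
for p in(D[0],D[1],D.mean(0),ps):print(f(p),np.linalg.norm(p-ax))
N=[(205,152),(318,137),(396,192),(410,290),(237,392),(150,330),(140,220)]
print("notch",[(f(t(*p,.04))-180)%45 for p in N])
E
```

```text
axis [0.5842651 0.067594 ] 0.10271268148745161
dish [[0.45696882 0.0478987 ]
 [0.45442412 0.04722929]]
post [ 0.45902848 -0.0958848 ] [ 0.4527981  -0.09938757] vial [0.41976971 0.19331954]
188.79507275162726 0.1288109030892751
188.91384683345584 0.13142832016085368
188.85505709185884 0.13011954173637494
232.54526363424654 0.20593573395345605
notch [np.float64(9.689855721309499), np.float64(5.649311094183815), np.float64(8.868731403014237), np.float64(9.144653746033157), np.float64(9.46333700766607), np.float64(9.563864759040982), np.float64(5.309421258458713)]
```

Emit:
{"op": "carry_out", "data": {
  "deltas": [
    [0, 182, -568, 0, 32],
    [0, 182, -568, 0, 32],
    [0, 182, -568, 0, 32],
    [0, 182, -568, 0, 32],
    [0, 182, -568, 0, 32],
    [0, 182, -568, 0, 32],
    [0, 182, -568, 0, 32],
    [0, 182, -568, 0, 32],
    [0, 182, -568, 0, 32],
    [0, 182, -568, 0, 32]
  ]
}}

```text
clock: 0.93
position: [0.4021, 0.2178, 0.196]
orientation: [-0.07, 0.998, 0.0, 0.0]
force: [0.8, -1.1, 0.1]
gripper_width: -0.003
grip_force: 0.0
```

Emit:
{"op": "carry_out", "data": {
  "deltas": [
    [0, 11, -34, 0, 0],
    [0, 22, -68, 0, 0],
    [0, 33, -102, 0, 0],
    [0, 44, -136, 0, 0],
    [0, 55, -170, 0, 0],
    [0, 55, -170, 0, 0],
    [0, 55, -170, 0, 0],
    [0, 55, -170, 0, 0]
  ]
}}

```text
clock: 1.6
position: [0.4571, 0.0499, 0.1959]
orientation: [-0.069, 0.998, 0.0, -0.0]
force: [-0.2, 1.0, -0.0]
gripper_width: -0.001
grip_force: 0.0
```

```bash
python3 - <<'E'
from h import *
s=env.state();p=s["position"];print(p,s["force"])
for n,o in(("top",(175,130)),("scene",(200,110))):
    a=env.capture(n)[:,:,::-1].copy();a=a[o[1]:o[1]+120,o[0]:o[0]+120]
    globals()[n]=cv2.resize(a,None,fx=3.3,fy=3.3,interpolation=cv2.INTER_CUBIC)
cv2.imwrite("pics/c3.png",np.hstack([top,scene]))
E
```

```text
[0.45706107 0.04988268 0.19588435] [-0.15028881  1.02793658 -0.02179496]
```

View pics/c3.png

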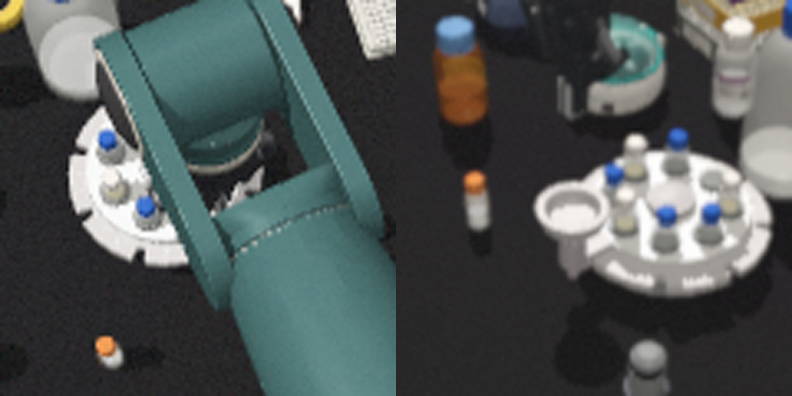

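The right half shows the fingertips at about (572,112), straight above the dish at (570,210). The vial and post are clear. Now down to just above the rim.

Emit:
{"op": "carry_out", "data": {
  "deltas": [
    [0, 0, -2, -25, 0],
    [0, 0, -2, -50, 0],
    [0, 0, -2, -68, 0],
    [0, 0, -2, -68, 0],
    [0, 0, -2, -68, 0]
  ]
}}

```text
clock: 2.12
position: [0.4568, 0.0486, 0.1281]
orientation: [-0.07, 0.998, 0.0, -0.001]
force: [0.8, 0.0, -0.0]
gripper_width: -0.0
grip_force: 0.0
```

```bash
python3 - <<'E'
from h import *
s=env.state();p=s["position"];print(p,s["force"],pix("scene",p),pix("scene",[.457,.048,.104]))
a=env.capture("scene")[:,:,::-1][130:200,220:320]
cv2.imwrite("pics/c4.png",cv2.resize(a,None,fx=7,fy=7,interpolation=cv2.INTER_CUBIC))
E
```

```text
[0.45677474 0.04856884 0.12805762] [ 0.82750768  0.01044419 -0.02183302] [253.44904179 170.10040517] [253.61371064 175.90650114]
```

View pics/c4.png

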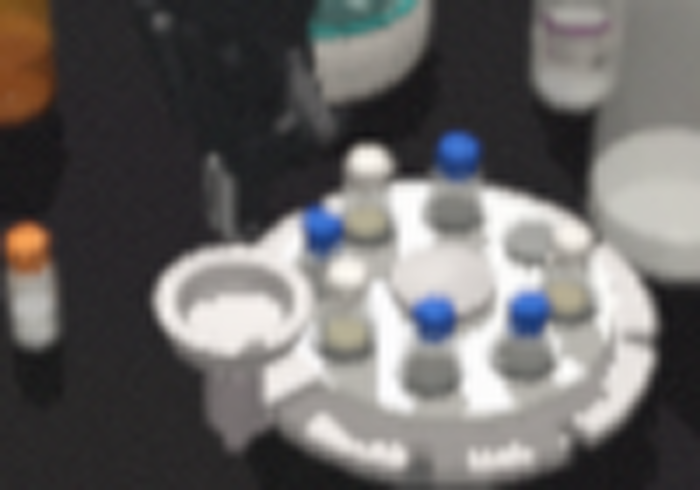

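The crop shows the dish floor at (237,318), as predicted. The visible finger ends at (225,238), over the back of the rim and above its predicted spot at (234,281). So I'll descend gently, watching force, and look again.

Emit:
{"op": "carry_out", "data": {
  "deltas": [
    [0, 0, 0, -8, 0],
    [0, 0, 0, -16, 0],
    [0, 0, 0, -20, 0],
    [0, 0, 0, -20, 0]
  ]
}}

```text
clock: 2.5
position: [0.4568, 0.0477, 0.1071]
orientation: [-0.069, 0.998, 0.0, -0.001]
force: [0.2, -0.5, -1.1]
gripper_width: -0.004
grip_force: 0.0
```

```bash
python3 - <<'E'
from h import *
s=env.state();p=s["position"];print(p,s["force"],pix("scene",p))
a=env.capture("scene")[:,:,::-1][110:190,210:310]
a=np.clip(a.astype(float)**.7*4.5,0,255).astype(np.uint8)
cv2.imwrite("pics/c5.png",cv2.resize(a,None,fx=7,fy=7,interpolation=cv2.INTER_CUBIC))
E
```

```text
[0.45680746 0.04773412 0.10707312] [ 0.15600707 -0.51017021 -1.0836443 ] [253.59834301 175.25379142]
```

View pics/c5.png

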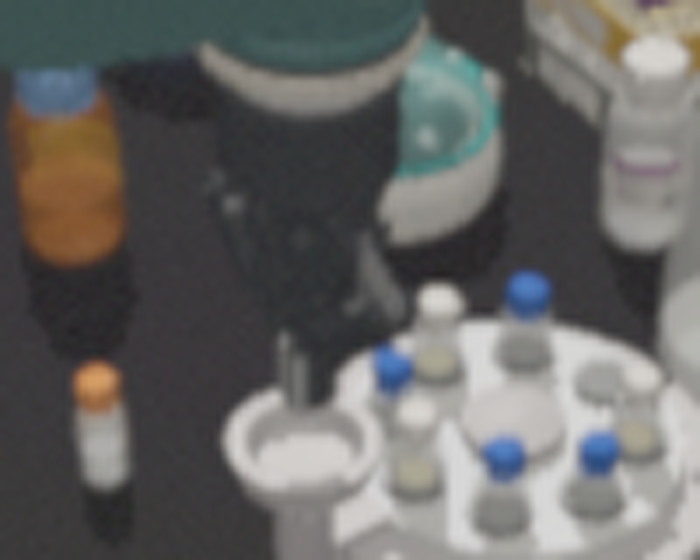

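The finger pair ends at about (305,405), on the tool axis but higher than computed, and not yet in the dish. There is no contact force yet, so I'll keep going down in small steps and read the force.

Emit:
{"op": "carry_out", "data": {
  "deltas": [
    [0, 0, 0, -3, 0],
    [0, 0, 0, -6, 0],
    [0, 0, 0, -6, 0],
    [0, 0, 0, -6, 0]
  ]
}}

```text
clock: 2.88
position: [0.4572, 0.0477, 0.102]
orientation: [-0.069, 0.998, 0.0, -0.0]
force: [-1.5, 0.1, 0.3]
gripper_width: 0.001
grip_force: 0.0
```

```bash
python3 - <<'E'
from h import *
s=env.state();p=s["position"];print(p,s["force"],s["moment"])
for z in(0,.01,.02,.03):print(z,pix("scene",p+[0,0,z]))
print(pix("scene",p+[0,.02,0]),pix("scene",p+[.02,0,0]))
a=env.capture("scene")[:,:,::-1]
b=cv2.imread("pics/scene0.png")
for i,(n) in enumerate(([.275,.616,.196],[.275,.616,.209],[.275,.616,.224])):print(pix("scene",n))
A=cv2.resize(a[140:190,230:280],(400,400),interpolation=cv2.INTER_CUBIC)
B=cv2.resize(b[30:110,95:175],(400,400),interpolation=cv2.INTER_CUBIC)
o=np.hstack([A,B]);o=np.clip(o.astype(float)**.7*4.5,0,255).astype(np.uint8);cv2.imwrite("pics/c6.png",o)
E
```

```text
[0.45715959 0.04770657 0.10198545] [-1.45645532  0.09795824  0.2698584 ] [-0.01304211  0.0163112   0.01094183]
0 [253.70318907 176.41653722]
0.01 [253.69777929 174.06420067]
0.02 [253.69230197 171.68249478]
0.03 [253.68675583 169.27086609]
[250.73405233 172.73546432] [259.21363998 174.40999007]
[140.3514415   85.18979937]
[139.58243859  82.02286723]
[138.68216027  78.31531249]
```

View pics/c6.png

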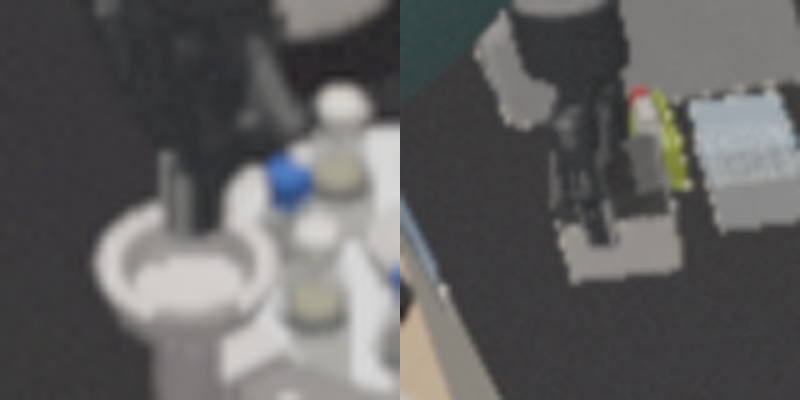

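Left half: the fingers are now in front of the dish's back rim, ending at about (195,232), centred and still above the floor at (190,280), with no force. The tips are about 25–30 mm short of the stated TCP, so I'll feel for the floor.

Emit:
{"op": "carry_out", "data": {
  "deltas": [
    [0, 0, 0, -4, 0],
    [0, 0, 0, -8, 0],
    [0, 0, 0, -8, 0]
  ]
}}

```text
clock: 3.18
position: [0.4569, 0.0477, 0.0931]
orientation: [-0.069, 0.998, -0.0, -0.001]
force: [-0.3, 0.1, 0.4]
gripper_width: 0.002
grip_force: 0.0
```

Emit:
{"op": "carry_out", "data": {
  "deltas": [
    [0, 0, 0, -4, 0],
    [0, 0, 0, -8, 0],
    [0, 0, 0, -8, 0]
  ]
}}

```text
clock: 3.43
position: [0.4569, 0.0477, 0.0851]
orientation: [-0.069, 0.998, -0.0, -0.001]
force: [0.8, 0.5, -0.1]
gripper_width: -0.003
grip_force: 0.0
```

Emit:
{"op": "carry_out", "data": {
  "deltas": [
    [0, 0, 0, -3, 0],
    [0, 0, 0, -5, 0],
    [0, 0, 0, -5, 0]
  ]
}}

```text
clock: 3.68
position: [0.4571, 0.0477, 0.0806]
orientation: [-0.069, 0.998, 0.0, -0.0]
force: [-0.4, 0.1, -0.5]
gripper_width: -0.0
grip_force: 0.0
```

Emit:
{"op": "carry_out", "data": {
  "deltas": [
    [0, 0, 0, -3, 0],
    [0, 0, 0, -3, 0],
    [0, 0, 0, -3, 0]
  ]
}}

```text
clock: 3.93
position: [0.4572, 0.0477, 0.078]
orientation: [-0.069, 0.998, -0.0, -0.0]
force: [-0.2, 0.0, 0.2]
gripper_width: -0.001
grip_force: 0.0
```

Emit:
{"op": "carry_out", "data": {
  "deltas": [
    [0, 0, 0, -3, 0],
    [0, 0, 0, -3, 0],
    [0, 0, 0, -3, 0]
  ]
}}

```text
clock: 4.18
position: [0.4571, 0.0477, 0.0749]
orientation: [-0.069, 0.998, 0.0, -0.0]
force: [-0.1, -0.4, 0.2]
gripper_width: 0.002
grip_force: 0.0
```

Emit:
{"op": "carry_out", "data": {
  "deltas": [
    [0, 0, 0, -2, 0],
    [0, 0, 0, -2, 0],
    [0, 0, 0, -2, 0]
  ]
}}

```text
clock: 4.43
position: [0.4572, 0.0477, 0.073]
orientation: [-0.069, 0.998, -0.0, -0.0]
force: [-0.4, -0.1, 1.2]
gripper_width: 0.0
grip_force: 0.0
```

Emit:
{"op": "carry_out", "data": {
  "deltas": [
    [0, 0, 0, -3, 0],
    [0, 0, 0, -3, 0],
    [0, 0, 0, -3, 0]
  ]
}}

```text
clock: 4.68
position: [0.4571, 0.0477, 0.0699]
orientation: [-0.069, 0.998, 0.0, -0.0]
force: [0.8, 0.4, 0.4]
gripper_width: -0.001
grip_force: 0.0
```

```bash
python3 - <<'E'
from h import *
a=env.capture("scene").astype(int).sum(2)//3
b=cv2.imread("pics/scene0.png").astype(int).sum(2)//3
print("cols 244..263")
for r in range(160,188):print(r,a[r,244:264],"|",b[r,248:260:3])
E
```

```text
cols 244..263
160 [38 33 34 32 34 33 30 34 32 32 33 34 33 31 26 30 39 56 68 85] | [43 42 42 43]
161 [40 35 35 37 37 34 34 32 29 32 31 31 30 30 30 31 43 57 63 78] | [42 43 41 42]
162 [41 39 34 37 34 33 34 32 32 33 35 36 33 33 33 35 49 62 60 67] | [42 41 44 47]
163 [40 38 39 36 35 33 35 32 32 31 34 35 35 35 35 54 67 64 54 54] | [42 41 42 96]
164 [38 40 40 40 37 35 34 32 34 31 33 35 38 35 37 53 61 51 44 50] | [ 48  79  99 178]
165 [37 41 53 64 93 54 35 32 33 30 33 34 39 39 38 39 39 35 38 46] | [109 174 206 223]
166 [ 42  68 120 148 184 113  52  39  34  32  33  37  39  35  34  34  34  32
  34  35] | [200 218 229 240]
167 [ 82 144 197 209 210 139  88  68  42  34  32  36  35  33  32  32  32  34
  31  40] | [221 203 199 218]
168 [168 205 221 208 186 135 105  72  45  33  32  34  33  32  33  32  39  56
  86  88] | [195 162 159 171]
169 [214 222 202 170 150 126 107  73  60  42  31  32  33  34  35  43  80 133
 190 169] | [160 155 155 150]
170 [229 207 165 146 143 126 106  79  87  65  39  34  35  35  50  77 119 168
 226 215] | [152 157 162 148]
171 [230 182 146 142 144 132 110  83  99  78  45  3
[... 1067 characters left out ...]
 118 120 121 135 167 202 221
 234 240] | [115 134 134 130]
182 [ 40  41  44  62  82 102 113 121 118 118 119 119 123 145 198 215 230 234
 235 236] | [ 88 127 125 151]
183 [ 40  39  40  44  54  84 109 120 115 124 126 118 122 159 224 233 235 235
 234 234] | [ 53 127 132 165]
184 [ 41  38  39  39  46  82 106 115 114 122 124 116 117 159 225 235 234 234
 223 208] | [ 48 121 129 167]
185 [ 40  39  38  41  44  82 104 112 115 118 116 114 116 159 224 234 224 208
 185 156] | [ 49 118 123 165]
186 [ 40  41  38  38  46  82 104 113 116 116 115 114 116 156 211 208 186 155
 141 142] | [ 49 117 121 163]
187 [ 40  41  39  41  46  80 105 112 115 116 114 113 112 135 172 153 139 138
 144 150] | [ 49 119 120 142]
```

The tip now ends at row 176.5, about 5 mm above the floor. I'll go on feeling for it.

Emit:
{"op": "carry_out", "data": {
  "deltas": [
    [0, 0, 0, -3, 0],
    [0, 0, 0, -3, 0],
    [0, 0, 0, -3, 0]
  ]
}}

```text
clock: 4.98
position: [0.4575, 0.0477, 0.0674]
orientation: [-0.069, 0.998, -0.0, 0.0]
force: [0.4, -0.1, 3.5]
gripper_width: -0.003
grip_force: 2.2
```

Emit:
{"op": "carry_out", "data": {
  "deltas": [
    [0, 0, 0, -3, 0],
    [0, 0, 0, -3, 0],
    [0, 0, 0, -3, 0]
  ]
}}

```text
clock: 5.23
position: [0.4575, 0.0477, 0.0644]
orientation: [-0.069, 0.998, -0.0, 0.0]
force: [0.3, -0.5, 5.4]
gripper_width: 0.002
grip_force: 2.6
```

Contact at about 0.068. Now pressing.

Emit:
{"op": "carry_out", "data": {
  "deltas": [
    [0, 0, 0, -2, 0],
    [0, 0, 0, -5, 0],
    [0, 0, 0, -5, 0],
    [0, 0, 0, -5, 0]
  ]
}}

```text
clock: 5.57
position: [0.4575, 0.0477, 0.0595]
orientation: [-0.069, 0.998, -0.0, 0.0]
force: [0.4, 0.4, 7.0]
gripper_width: -0.002
grip_force: 3.3
```

Emit:
{"op": "carry_out", "data": {
  "deltas": [
    [0, 0, 0, -2, 0],
    [0, 0, 0, -3, 0],
    [0, 0, 0, -3, 0],
    [0, 0, 0, -3, 0]
  ]
}}

```text
clock: 5.9
position: [0.4575, 0.0477, 0.0567]
orientation: [-0.069, 0.998, -0.0, 0.0]
force: [-1.0, 1.0, 8.0]
gripper_width: 0.003
grip_force: 3.7
```

Emit:
{"op": "carry_out", "data": {
  "deltas": [
    [0, 0, 0, -2, 0],
    [0, 1, -5.4, -2, 2.5],
    [0, 2.2, -10.7, -2, 5],
    [0, 3.6, -16, -2, 7.5],
    [0, 5.2, -21.2, -2, 10],
    [0, 7.1, -26.4, -2, 12.5],
    [0, 9.2, -31.4, -2, 15],
    [0, 11.5, -36.4, -2, 17.5],
    [0, 14.1, -41.3, -2, 20],
    [0, 14.1, -41.3, -2, 20]
  ]
}}

```text
clock: 6.73
position: [0.4725, 0.006, 0.0551]
orientation: [-0.243, 0.97, -0.0, 0.001]
force: [4.0, 0.4, 7.9]
gripper_width: -0.001
grip_force: 3.9
```

```bash
cat >> h.py <<'E'
def rimfit(save=None):
    a=env.capture("scene");s=env.state();p=s["position"]
    print(p.round(4),s["force"].round(1),s["moment"].round(2),"tcp shift pix",pix("scene",[p[0],p[1],.106]))
    if save:cv2.imwrite(save,cv2.resize(a[140:215,235:310,::-1],None,fx=8,fy=8,interpolation=cv2.INTER_CUBIC))
E
python3 - <<'E'
from h import *
rimfit("pics/c7.png")
E
```

```text
[0.4724 0.0062 0.0551] [3.8 1.4 8. ] [ 0.16 -0.71  0.02] tcp shift pix [264.38179184 181.77557832]
```

View pics/c7.png

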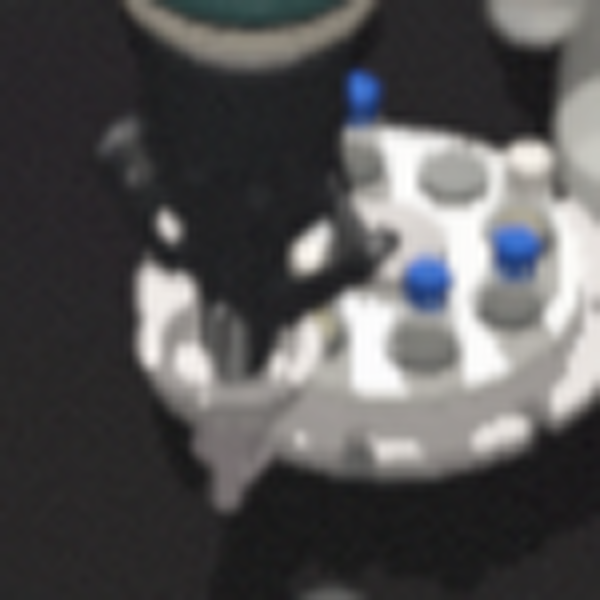

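The crop shows the dish and rod (rod at about (227,490)) turning with the fingers, with the plunger down. I'll continue to 45°.

Emit:
{"op": "carry_out", "data": {
  "deltas": [
    [0, 3.2, -4.7, 0, 2.5],
    [0, 6.5, -9.3, 0, 5],
    [0, 9.8, -13.8, 0, 7.5],
    [0, 13.2, -18.1, 0, 10],
    [0, 16.7, -22.3, 0, 12.5],
    [0, 20.4, -26.3, 0, 15],
    [0, 24.3, -30.2, 0, 17.5],
    [0, 28.3, -33.9, 0, 20],
    [0, 32.5, -37.4, 0, 22.5],
    [0, 36.9, -40.7, 0, 25]
  ]
}}

```text
clock: 7.62
position: [0.509, -0.034, 0.0549]
orientation: [-0.447, 0.895, 0.0, 0.001]
force: [1.2, 5.7, 7.4]
gripper_width: 0.0
grip_force: 3.9
```

```bash
python3 - <<'E'
from h import *
a=env.capture("scene").astype(int).sum(2)//3
s=env.state();p=s["position"];print(p.round(4),s["force"].round(1))
ax=np.array([.582,.067]);v=p[:2]-ax;print(np.degrees(np.arctan2(v[1],v[0]))%360,np.linalg.norm(v))
for th in(225,228,231,234,237):
    d=[ax[0]+.125*np.cos(np.radians(th)),ax[1]+.125*np.sin(np.radians(th))]
    print(th,np.round(d,3),pix("scene",d+[.106]),pix("scene",d+[.06]),pix("scene",d+[.04]))
for r in range(190,218,2):print(r,a[r,258:300])
E
```

```text
[ 0.5097 -0.0344  0.055 ] [2.9 3.  7.1]
234.50742515419063 0.1245742151163519
225 [ 0.494 -0.021] [274.79347364 184.90259875] [274.21961365 195.42389256] [273.9801462 199.8143492]
228 [ 0.498 -0.026] [276.86907651 185.28134979] [276.235681   195.80224528] [275.9713806  200.19235668]
231 [ 0.503 -0.03 ] [278.96947941 185.5860558 ] [278.27587438 196.10640278] [277.98645928 200.49614497]
234 [ 0.509 -0.034] [281.0875811  185.81550173] [280.33333335 196.33516232] [280.01862159 200.72451703]
237 [ 0.514 -0.038] [283.21618086 185.96877533] [282.40110204 196.48762182] [282.06101312 200.87657541]
190 [ 32  71 143 181 212 231 235 234 232 214 177 175 209 205 188 215 232 235
 234 214 157 121  98  74 107 100 110 152 217 176 192 220 197 165 156 155
 153 155 155 155 154 146]
192 [ 27  32  60  90 115 148 180 204 221 232 231 214 177 140 142 156 172 191
 207 206 169 141 128 127 138 148 153 151 159 156 146 152 154 155 155 155
 154 154 153 154 153 155]
194 [ 27  26  27  27  37  61  90 107 130 151 180 196 199 175 143 122 126 136
 140 145 146 148 149 150 150 145 138 133 131 132 153 197 180 203 208 207
 2
[... 1087 characters left out ...]
 40 40 40 39 40 38 41 40 36 36 33 29 27 27 27 25 28 28 46 66 58 36 28
 25 27 27 27 27 24 28 26 27 30 27 28 28 26 29 27 25 26]
210 [40 41 39 39 40 41 39 40 41 39 39 40 39 38 37 37 33 29 28 29 25 28 28 27
 27 23 26 27 28 27 28 28 27 25 28 28 27 26 30 28 28 26]
212 [40 40 40 38 40 39 40 40 40 40 41 39 38 41 41 40 42 43 43 38 31 25 27 28
 28 28 27 26 27 26 27 33 35 36 38 38 40 38 41 41 37 37]
214 [41 40 41 39 40 42 40 41 41 40 39 41 39 43 56 71 85 91 93 94 91 74 49 31
 27 28 29 32 34 36 40 38 40 40 39 40 41 41 38 41 40 40]
216 [ 39  41  41  40  42  40  40  40  40  39  39  39  44  75  89  98 103 104
 107 119 154 137 103  62  34  29  26  37  41  40  40  39  40  39  38  38
  40  39  40  40  39  41]
```

The rod centre is at column 279.0, or 279.8 once corrected for the start bias. That puts the arm at about 233.7° against a target of 233.85°, so it's aligned. I'll ease up while watching whether the force follows the spring to the top.

Emit:
{"op": "carry_out", "data": {
  "deltas": [
    [0, 0, 0, 0, 0],
    [0, 0, 0, 2, 0],
    [0, 0, 0, 4, 0],
    [0, 0, 0, 6, 0],
    [0, 0, 0, 8, 0],
    [0, 0, 0, 8, 0],
    [0, 0, 0, 8, 0]
  ]
}}

```text
clock: 8.25
position: [0.5089, -0.0341, 0.0629]
orientation: [-0.446, 0.895, -0.0, 0.001]
force: [2.9, 2.5, 5.8]
gripper_width: 0.0
grip_force: 2.8
```

Force is still 5.8 N at only about 3 mm of travel, so the tooth is in the hole. Now retracting straight up.

Emit:
{"op": "carry_out", "data": {
  "deltas": [
    [0, 0, 0, 3, 0],
    [0, 0, 0, 6, 0],
    [0, 0, 0, 10, 0],
    [0, 0, 0, 20, 0],
    [0, 0, 0, 40, 0],
    [0, 0, 0, 70, 0],
    [0, 0, 0, 100, 0],
    [0, 0, 0, 130, 0],
    [0, 0, 0, 130, 0],
    [0, 0, 0, 130, 0]
  ]
}}

```text
clock: 9.08
position: [0.5086, -0.0344, 0.1941]
orientation: [-0.446, 0.895, -0.001, 0.001]
force: [-0.1, 0.4, -0.3]
gripper_width: 0.0
grip_force: 0.0
```

```bash
python3 - <<'E'
from h import *
rimfit()
a=env.capture("scene")[:,:,::-1]
for q in([.457,.048],[.508,-.034]):print(pix("scene",q+[.118]),pix("scene",q+[.104]))
cv2.imwrite("pics/c8.png",cv2.resize(a[125:245,210:330],None,fx=5,fy=5,interpolation=cv2.INTER_CUBIC))
E
```

```text
[ 0.5081 -0.0344  0.1924] [-1.1 -0.  -0.4] [-0.05 -0.    0.03] tcp shift pix [281.01010755 185.90925848]
[253.60532945 172.59682227] [253.61371064 175.90650114]
[281.12260157 183.00053758] [280.88629118 186.31712042]
```

View pics/c8.png

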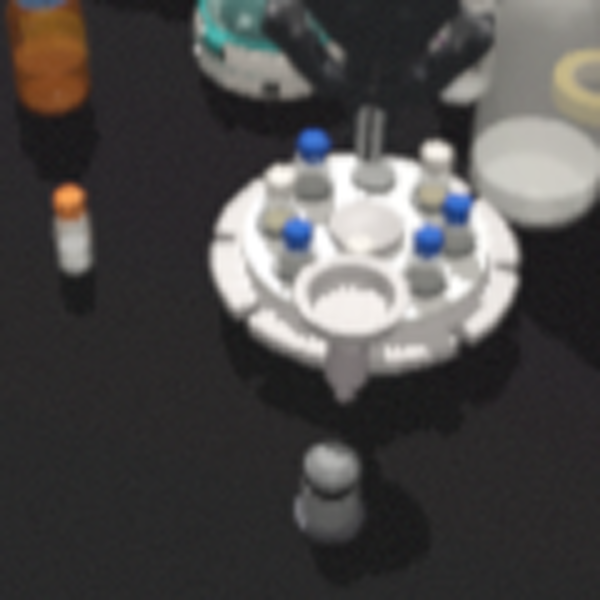

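```bash
python3 - <<'E'
from h import *
a=env.capture("scene").astype(int).sum(2)//3
b=cv2.imread("pics/scene0.png").astype(int).sum(2)//3
print(a[198:210,276:283].max(1),b[186:200,250:257].max(1))
ax=np.array([.5815,.067])
for th,n in((188.85,"start"),(233.85,"end")):
  d=[ax[0]+.125*np.cos(np.radians(th)),ax[1]+.125*np.sin(np.radians(th))]
  print(n,[pix("scene",d+[z])[1].round(1) for z in(.03,.025,.02,.015,.01,.005)])
E
```

```text
[119 119 118 118 114 114 101  68  33  28  29  30] [123 122 121 121 121 119 119 106  76  47  44  43  44  43]
start [np.float64(192.4), np.float64(193.5), np.float64(194.6), np.float64(195.6), np.float64(196.7), np.float64(197.7)]
end [np.float64(202.9), np.float64(204.0), np.float64(205.1), np.float64(206.1), np.float64(207.2), np.float64(208.2)]
```

```bash
python3 -c "
from station import env
print(env.sign_off())"
```

```text
the job is handed in; nothing more can be done
None
```

I turned the carousel one hole toward the sensor post and let the plunger spring back up: it is locked there, the arm points at the post, and the last picture shows the post and vial still standing. The job is handed in.

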